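# Load a soil cup on the keyed drive of a rotating-cup analyser and shut its hood

### The job

Take the black-lidded metal sample cup that stands on the bench and load it into the round well of the soil analyser: let it down on the drive, turn it with light pressure until the notch in its foot drops over the drive dog and the cup sits level and fully home, and let go of it. Then slide the black hood all the way shut over the cup. Be gentle: the drive gear is locked and delicate, so never push or twist the cup against the analyser with more than 25 N, and leave the soil pot and the two vials where they stand.

Things in the scene. Friction and masses are not known exactly. Their poses are not given: they have to be found in the camera images.
- analyser: White benchtop analyser, 190 mm (its x) by 262 mm (its y), fixed to the bench; origin at the centre of its underside, z up, dark control panel on its -x side. On its grey deck, 66 mm up, are the round well (-y half) and the black hood (+y half at first). A 31 mm high black end wall crosses the deck at the -y end, 64 mm from the well's axis.
- well (a point): Centre of the well's mouth, at deck height; axes as the analyser's. The well is 57.2 mm in diameter and 20 mm deep. A white arrow on the deck, on the -x side of the well, points at it and marks where the motor is switched off; the drive dog then coasts on past the arrow, counter-clockwise seen from above (from -x towards -y).
- well_floor (a point): Centre of the well's floor, a turntable held fast by its gear. On it stands one drive dog: a block 7 mm wide, 15.5 to 23.5 mm off the axis, 6 mm high, top edges chamfered, on a spring (3 N at first, 6 N when pushed in flush). It has stopped 0.4 to 1.5 rad past the arrow; where is not reported. A cup out of register rides on it; over the notch it springs up and blocks turning.
- cup: Round sample cup, 54 mm in diameter, 44 mm high, 0.16 to 0.25 kg: bright metal body, black knurled lid (top 22 mm) with a window that shows soil; origin at the centre of its underside, z up. White lines on lid and side stand over the notch, on its -x side. Fully home its underside is on the well's floor and its top 24 mm above the deck; out of register it rises again when let go.
- notch (a point): The cup's notch, at the middle of its outer edge on the underside: 10 mm wide, 7.5 mm high, 14 mm deep towards the axis, open below and outward, on the cup's -x side; axes as the cup's. The foot's bottom edge has a 3 mm chamfer.
- hood (a joint): Slide of the black hood along the deck towards the analyser's -y: 0 fully open (starts there or up to 12 mm on), 0.134 m fully shut against the end wall; moves with about 2 N. The hood is 102 mm square, 31 mm high, open towards -y and below, with 27 mm of room under its roof above the deck, so only a cup that is fully home passes.
- hood_grip (a point): Middle of the grey grip fin on the hood's roof, 12.5 mm above the roof; the fin is 50 mm long (along the analyser's x), 12 mm thick (along its y) and stands 24 mm above the roof. Moves with the hood; axes as the analyser's.
- soil_pot_4: Lidded pot of soil, 75 mm across and 50 mm high, origin at the centre of its underside; to be left alone.
- vial_1: Snap-cap vial with yellow cap, 26 mm across and 58 mm high, origin at the centre of its underside; to be left alone.
- vial_3: Snap-cap vial with blue cap, 26 mm across and 58 mm high, origin at the centre of its underside; to be left alone.
Mind the look-alikes: they are no part of the job. What is shaped like the cup but orange is not meant.

How it is judged:
By the outcome, as a careful person would: the job done as asked, in the order asked, and still so for the second after the job is handed in, with the robot touching nothing.
It also fails if it takes over 64 s, if anything falls off the work surface, if the arm or the gripper's body presses on something with over 40 N, if the wrist force passes 120 N, or if a joint passes its speed limit or range.

### The arm

A 6-joint arm with a two-finger parallel gripper is mounted at the origin on a cart in front of the work surface, level with it; the furniture and walls round the work are solid. World frame = base frame: x ahead of the robot, y to its left, z up, the work surface at z = 0. Lengths are in mm, angles in rad, forces in N, time in s.
With the tool pointing down it reaches from about 325 to 775 mm from the base axis. Payload 9.3 kg.
Tool frame: the origin (TCP) lies between the finger pads; the fingertips stand 14 mm ahead of it and the grasp point (between the pads) lies 5 mm behind it; z points along the fingers, y is the line along which they close (so a half turn about z gives the same grasp; the last joint's range is limited). The gripper opens to 85 mm and grips with 20 to 120 N. Pads are 22 mm wide; open, the fingers measure 114 mm over their backs; the gripper's body (76 mm by 85 mm) begins 54 mm behind the grasp point. The pads swing forward as they close: fully open they stand 13 mm farther back than shut.
Start: joints at [1.066, 0.259, 0.021, 1.334, 0, 1.418], TCP at [189.524, 516.311, 218.779] pointing down, gripper open.
Joint ranges: [-3.04, 3.04], [-0.91, 1.82], [-1.04, 1.36], [-1.92, 1.95], [-1.52, 1.45], [-3.14, 3.14]. Speed limits (rad/s): [2.22, 2.22, 2.79, 3.14, 3.14, 3.14].

### API

Orientations are given as a unit quaternion [w, x, y, z].
In Python, from station import robot gives the robot as it stands.
- The arm moves only by the shell command python3 -m pendant 'ROWS'. ROWS is JSON, a list of rows, each a list of 7 numbers: the closure, from 0 (fully open) to 1 (shut), then the shift along the tool's x, y, z in units of 30 mm (1.0 is 30 mm), then the turn, a rotation vector about the tool's x, y, z in units of 5 degrees (1.0 is 5 degrees). In form: [[grip, x, y, z, rx, ry, rz], ...]. A call has 1 to 12 rows; each row is the pose to reach, as a shift and turn from the pose commanded when the call began, along the tool's axes at that moment; what a row does not reach only later rows make up. A row lasts 1/12 s, in which the tool goes at most 41.7 mm and 7.16 degrees, less where a joint would pass 70% of its speed; a pose out of reach is approached as far as the arm can. A call with a gripper value outside its range is refused whole. The fingers move at their own pace and stop on an object; the grip force is fixed at half the most. Time passes only in rows, so rows that repeat a pose let the fingers close. It gives the time, the measured TCP pose, the force, the opening and the grip force at its end, in the units of the state.
- robot.observe(): the state, without advancing time (a new reading comes with each control period).
- robot.snapshot(name): name is "scene" or "top" or "wrist"; returns a dict with "pixels" (480x640x3 uint8, red, green, blue), "fovy" (degrees; the focal length in pixels is half the picture's height over the tangent of half this angle, whatever the lens; pixels are square), "cx", "cy" (the principal point, pixels), "rvec" (rotation vector, rad) and "tvec" (3), from world to camera coordinates, as OpenCV has them. Camera axes: x right, y down, z forward; pixel columns grow to the right and rows downward; lengths in mm; the calibration is good to about 2 mm. A picture is of the moment at which its call begins. There is no depth.
- robot.sign_off(): hands the job in; it is judged then, once.
The state is a dict: "t": time; "joint_positions": joint angles; "qvel": joint speeds; "tau": joint torques, N m; "eef_pos": TCP position; "tcp_rot": TCP orientation; "force": force on the tool from outside, world axes, zero at the start; "torque": the same for the moment, N m; "gripper_width": finger opening in mm; "finger_force": force on a finger pad.
Only numpy, scipy, OpenCV 4.12 (cv2) and the standard library are available. Lean on these libraries where they do the work, as an engineer would, in place of code of your own. Each camera call takes 0.05 s, during which the arm holds its last target. There are 200 camera calls.

## Working session

There is one attempt and no reset: what is moved stays moved. The work goes in short steps, Python scripts to look and compute and a shell command to move; the robot and the scene stay as the last step left them, time stands still between calls to the robot, and variables do not carry over. Pictures are saved under pics/ and viewed, at most 10 in all, crops included, and the job is handed in when it is done.

```bash
mkdir -p pics; cat > h.py <<'E'
import numpy as np, cv2
from station import robot
def snap(n,f):
    s=robot.snapshot(n); cv2.imwrite('pics/'+f,cv2.cvtColor(s['pixels'],cv2.COLOR_RGB2BGR)); np.save('pics/'+f+'.npy',{k:np.array(s[k]) for k in s},allow_pickle=True); return s
def cal(s):
    h,w=s['pixels'].shape[:2]; f=h/2/np.tan(np.radians(s['fovy'])/2)
    R=cv2.Rodrigues(np.array(s['rvec'],float))[0]; return f,R,np.array(s['tvec'],float)
def load(f): return np.load('pics/'+f+'.npy',allow_pickle=True).item()
def ray(s,u,v,z):
    f,R,t=cal(s); d=R.T@np.array([(u-s['cx'])/f,(v-s['cy'])/f,1]); c=-R.T@t
    return c+d*(z-c[2])/d[2]
def proj(s,p):
    f,R,t=cal(s); q=R@np.array(p,float)+t; return f*q[0]/q[2]+s['cx'],f*q[1]/q[2]+s['cy']
E
python3 - <<'E'
from h import *
for n in ['top','scene']:
    s=snap(n,n+'0.png'); f,R,t=cal(s); print(n,f,s['cx'],s['cy'],-R.T@t)
o=robot.observe(); print(o['t'],o['eef_pos'],o['tcp_rot'],o['force'],o['gripper_width'])
E
```

```text
top 446.1289548371749 319.145182123227 234.52702113240392 [ 443.67469349  -37.51543697 1139.46095969]
scene 460.9194197715132 323.68790786534646 240.7428018907924 [ 102.30251062 -436.24685163  655.39717735]
0.1 [189.40338661 516.09052101 218.23903192] [-1.94667997e-04  1.74979085e-01  9.84571981e-01 -5.44040802e-04] [0.1377308  0.39731741 0.11763642] 85.27353855082097
```

View pics/top0.png

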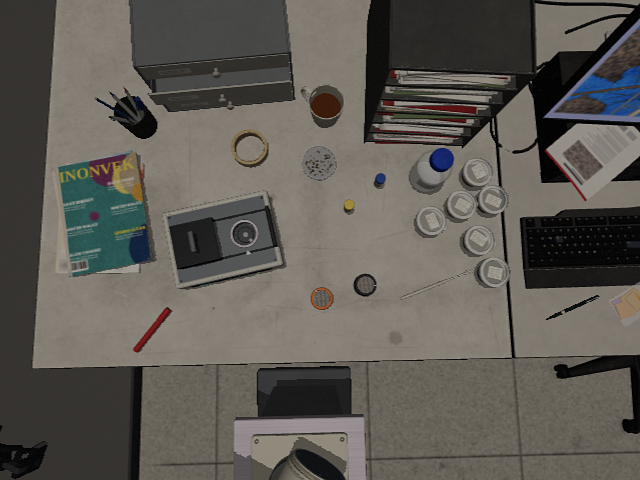

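The top view shows the analyser at about (223,240), with the hood on its left, the well at (244,235), and the black cup at (365,285). The orange decoy is at (322,298), the vials are at (349,206) and (380,181), and the pot is at (319,163).

```bash
python3 - <<'E'
from h import *
s=load('top0.png'); p=s['pixels'][180:320,150:390][:,:,::-1]
a=cv2.resize(p[:,0:145],None,fx=5.5,fy=4.28*0+4.2,interpolation=cv2.INTER_CUBIC) if 0 else cv2.resize(p[5:115,5:140],None,fx=5,fy=5,interpolation=cv2.INTER_CUBIC)
cv2.imwrite('pics/c1.png',a)
q=s['pixels'][265:305,340:390][:,:,::-1]
cv2.imwrite('pics/c2.png',cv2.resize(q,None,fx=10,fy=10,interpolation=cv2.INTER_CUBIC))
E
```

```text
(no output)
```

View pics/c1.png

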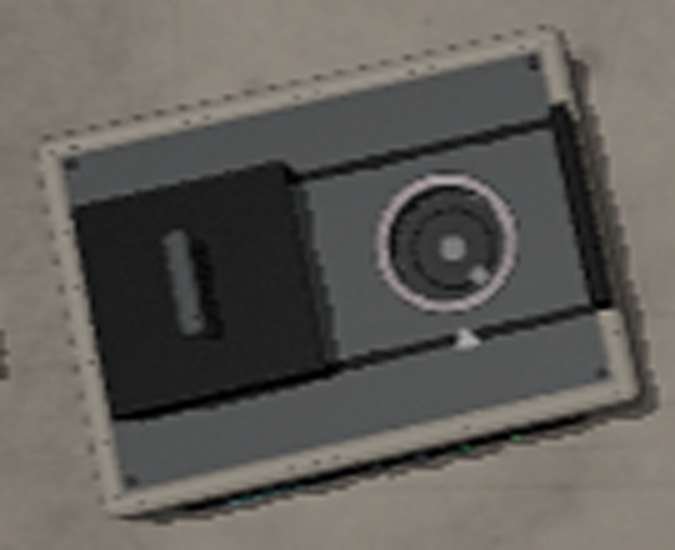

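View pics/c2.png

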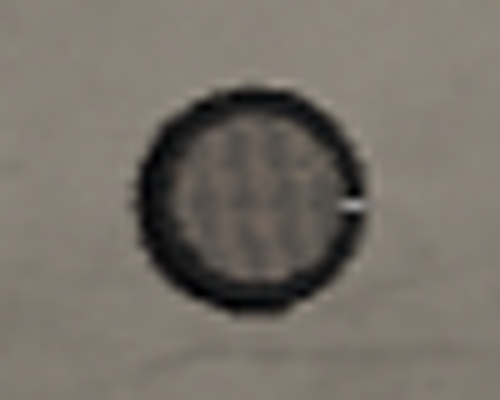

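The analyser crop shows the well ring at about (446,243) and the hub at (453,248). The dog is at (480,275), the arrow at (466,337), and the fin at (185,282). The cup crop shows the lid centre at (251,200) and the white line at (352,205), which points image-right.

```bash
cat > m.py <<'E'
from h import *
s=load('top0.png')
def c1(u,v,z): return ray(s,(u+.5)/5-.5+155,(v+.5)/5-.5+185,z)
def c2(u,v,z): return ray(s,(u+.5)/10-.5+340,(v+.5)/10-.5+265,z)
w=c1(446,243,66); hub=c1(453,248,47); dog=c1(480,275,52); arr=c1(466,337,66)
print('well',w,'hub',hub,'dog',dog,'arr',arr)
cor=[c1(*k,66) for k in [(42,142),(565,32),(637,396),(108,512)]]
for k in cor: print('corner',k)
mid=[(cor[0]+cor[3])/2,(cor[1]+cor[2])/2]; d=mid[1]-mid[0]; print('len',np.linalg.norm(d), 'wid',np.linalg.norm(cor[0]-cor[3]),'-y dir ang',np.arctan2(d[1],d[0]),'ctr',sum(cor)/4)
a=lambda p:np.arctan2(p[1],p[0])
print('ang arr',a(arr-w),'dog',a(dog-hub),'rad',np.linalg.norm(dog-hub))
cup=c2(251,200,44); ln=c2(352,205,44); print('cup',cup,'line ang',a(ln-cup),np.linalg.norm(ln-cup))
fin=c1(185,282,66+31+24); print('fin',fin)
E
python3 m.py
```

```text
well [598.8813527  124.98702338  66.        ] hub [599.07610852 124.41194103  47.        ] dog [584.76263015 110.4318372   52.        ] arr [552.93502418 115.22472488  66.        ]
corner [651.97974098 321.12947926  66.        ]
corner [702.6509979   66.97736298  66.        ]
corner [522.93318866  33.14904886  66.        ]
corner [472.44698885 284.9144636   66.        ]
len 257.96578225100654 wid 183.14894606784853 -y dir ang -1.373450276626436 ctr [587.5027291  176.54258867  66.        ]
ang arr -2.9322342552439227 dog -2.3679766357972745 rad 20.623262739303577
cup [ 470.00047337 -166.7968237    44.        ] line ang -1.6394429426813437 24.757891533557682
fin [574.99311131 235.81095564 121.        ]
```

```bash
cat > go.py <<'E'
import sys; from h import *
from scipy.spatial.transform import Rotation as Ro
x,y,z,yaw=map(float,sys.argv[1:5]); o=robot.observe(); q=o['tcp_rot']; R=Ro.from_quat([q[1],q[2],q[3],q[0]])
T=np.array([[np.sin(yaw),np.cos(yaw),0],[-np.cos(yaw),np.sin(yaw),0],[0,0,-1]]); 
assert np.linalg.det(T)>0
d=R.inv().apply(np.array([x,y,z])-o['eef_pos'])/30; r=(R.inv()*Ro.from_matrix(T)).as_rotvec(degrees=True)/5
m=R.as_matrix(); print('xyz',d.round(3),'rot',r.round(2),'| now',o['eef_pos'].round(1),'yaw',np.arctan2(m[1,1],m[0,1]).round(3),'tilt',m[2].round(3),'F',np.round(o['force'],1),'w',round(o['gripper_width'],1),'t',o['t'])
E
python3 go.py 570 125 270 0.197
```

```text
Traceback (most recent call last):
  File "go.py", line 5, in <module>
    assert np.linalg.det(T)>0
           ^^^^^^^^^^^^^^^^^^
AssertionError
```

```bash
sed -i 's/\[\[np.sin(yaw),np.cos(yaw),0\],\[-np.cos(yaw),np.sin(yaw),0\]/[[-np.sin(yaw),np.cos(yaw),0],[np.cos(yaw),np.sin(yaw),0]/' go.py
python3 go.py 570 125 270 0.197
```

```text
xyz [-16.401  -7.869  -1.72 ] rot [-1.000e-02  0.000e+00  1.171e+01] | now [189.4 516.1 218.2] yaw 1.219 tilt [ 0.    -0.001 -1.   ] F [0.1 0.4 0.1] w 85.3 t 0.1
```

```bash
R='-16.4'; python3 -m pendant '[[0,-16.4,-7.9,-1.7,0,0,11.7],[0,-16.4,-7.9,-1.7,0,0,11.7],[0,-16.4,-7.9,-1.7,0,0,11.7],[0,-16.4,-7.9,-1.7,0,0,11.7],[0,-16.4,-7.9,-1.7,0,0,11.7],[0,-16.4,-7.9,-1.7,0,0,11.7],[0,-16.4,-7.9,-1.7,0,0,11.7],[0,-16.4,-7.9,-1.7,0,0,11.7],[0,-16.4,-7.9,-1.7,0,0,11.7],[0,-16.4,-7.9,-1.7,0,0,11.7],[0,-16.4,-7.9,-1.7,0,0,11.7],[0,-16.4,-7.9,-1.7,0,0,11.7]]'; python3 go.py 570 125 270 0.197
```

```text
t: 1.1
eef_pos: [537.1, 157.1, 265.3]
tcp_rot: [-0.0, 0.634, 0.773, -0.0]
force: [0.7, 1.1, 0.1]
gripper_width: 85.3
finger_force: 0.0
xyz [-1.264  0.866 -0.159] rot [-0.   -0.    0.01] | now [537.1 157.1 265.3] yaw 0.198 tilt [ 0. -0. -1.] F [0.7 1.1 0.1] w 85.3 t 1.1
```

```bash
python3 -m pendant '[[0,-1.2,0.8,0,0,0,0],[0,-1.2,0.8,0,0,0,0],[0,-1.2,0.8,0,0,0,0],[0,-1.2,0.8,0,0,0,0]]'; python3 - <<'E'
from h import *
s=snap('wrist','w1.png'); print(cal(s)[0],-cal(s)[1].T@cal(s)[2], proj(s,[599,125,66]))
E
```

```text
t: 1.43
eef_pos: [566.5, 128.2, 264.6]
tcp_rot: [-0.001, 0.634, 0.773, -0.0]
force: [-1.0, 0.1, 0.1]
gripper_width: 85.2
finger_force: 0.0
413.48731328630447 [553.33229896 197.71722408 420.02816868] (np.float64(352.6722844958687), np.float64(216.05931083956355))
```

View pics/w1.png

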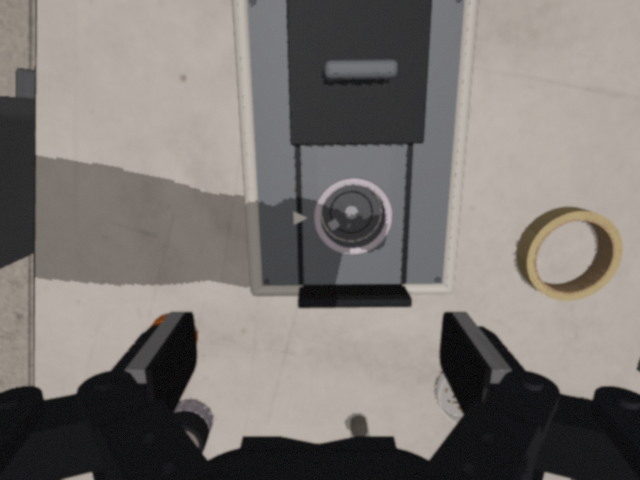

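The wrist view shows the well rim at about (354,216), the hub at (351,212), the dog near (334,224), the arrow at (300,218), and the fin at (361,69). I'll enlarge the well.

```bash
python3 - <<'E'
from h import *
s=load('w1.png'); p=s['pixels'][165:265,285:405][:,:,::-1]
cv2.imwrite('pics/c3.png',cv2.convertScaleAbs(cv2.resize(p,None,fx=6,fy=6,interpolation=cv2.INTER_CUBIC),alpha=1.3))
E
```

```text
(no output)
```

View pics/c3.png

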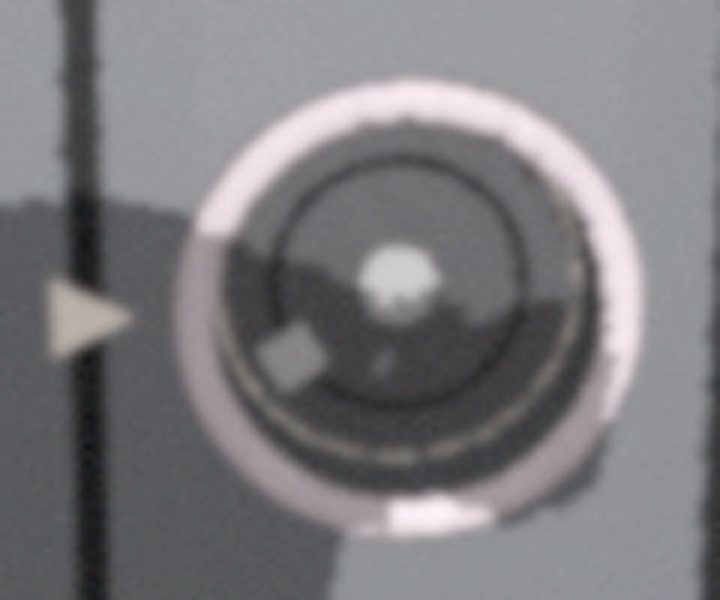

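The crop shows the mouth centred at (408,306), the turntable circle at (399,282), the dog's top at (293,358), and the arrow tip at (132,318).

```bash
python3 - <<'E'
from h import *
s=load('w1.png')
c=lambda u,v,z: ray(s,(u+.5)/6-.5+285,(v+.5)/6-.5+165,z)
w=c(408,306,66);h=c(399,282,46);d=c(293,358,52);ar=c(132,318,66)
a=lambda p:(np.arctan2(p[1],p[0]),np.linalg.norm(p))
print(w,h,d,'dog',a(d-h),a(d-w),'arr',a(ar-w)); f=ray(s,361,69,121);print('fin',f,a(f-w), 'mouth dia',np.linalg.norm(c(215,306,66)-c(600,306,66)))
E
python3 go.py 470 -167 150 0.93
```

```text
[598.82984966 125.40101215  66.        ] [599.2133216 124.7285477  46.       ] [585.19780916 111.16620098  52.        ] dog (np.float64(-2.3726252414100184), np.float64(20.405191434787575)) (np.float64(-2.3345674796668248), np.float64(24.175656703361483)) arr (np.float64(-2.899349244108107), np.float64(40.344290117971546))
fin [575.19023322 235.94670186 121.        ] (np.float64(1.781468026208622), np.float64(125.71468084228542)) mouth dia 56.201996304140486
xyz [-9.038 -5.079  3.836] rot [-0.01 -0.01 -8.39] | now [566.1 128.8 265. ] yaw 0.198 tilt [ 0.    -0.001 -1.   ] F [-0.2  0.2  0.6] w 85.6 t 1.4833
```

```bash
python3 -m pendant '[[0,-9.0,-5.1,1.5,0,0,-8.4],[0,-9.0,-5.1,1.5,0,0,-8.4],[0,-9.0,-5.1,1.5,0,0,-8.4],[0,-9.0,-5.1,1.5,0,0,-8.4],[0,-9.0,-5.1,1.5,0,0,-8.4],[0,-9.0,-5.1,1.5,0,0,-8.4],[0,-9.0,-5.1,1.5,0,0,-8.4],[0,-9.0,-5.1,1.5,0,0,-8.4],[0,-9.0,-5.1,1.5,0,0,-8.4],[0,-9.0,-5.1,1.5,0,0,-8.4],[0,-9.0,-5.1,1.5,0,0,-8.4],[0,-9.0,-5.1,1.5,0,0,-8.4]]'; python3 - <<'E'
from h import *
s=snap('wrist','w2.png'); u,v=proj(s,[470,-167,44]); u,v=int(u),int(v); print(u,v)
x0,y0=u-60,min(v-50,380); print(x0,y0)
cv2.imwrite('pics/c4.png',cv2.resize(s['pixels'][y0:y0+100,x0:x0+120][:,:,::-1],None,fx=6,fy=6,interpolation=cv2.INTER_CUBIC))
E
python3 go.py 470 -167 150 0.93
```

```text
t: 2.48
eef_pos: [470.1, -164.8, 220.7]
tcp_rot: [0.0, 0.314, 0.95, 0.0]
force: [-0.4, -0.1, -0.2]
gripper_width: 85.5
finger_force: 0.0
315 211
255 161
xyz [-0.036 -0.066  2.357] rot [0.   0.01 0.04] | now [ 470.3 -164.8  220.7] yaw 0.933 tilt [-0.001  0.    -1.   ] F [ 0.1 -0.1 -0.6] w 85.6 t 2.5333
```

View pics/c4.png

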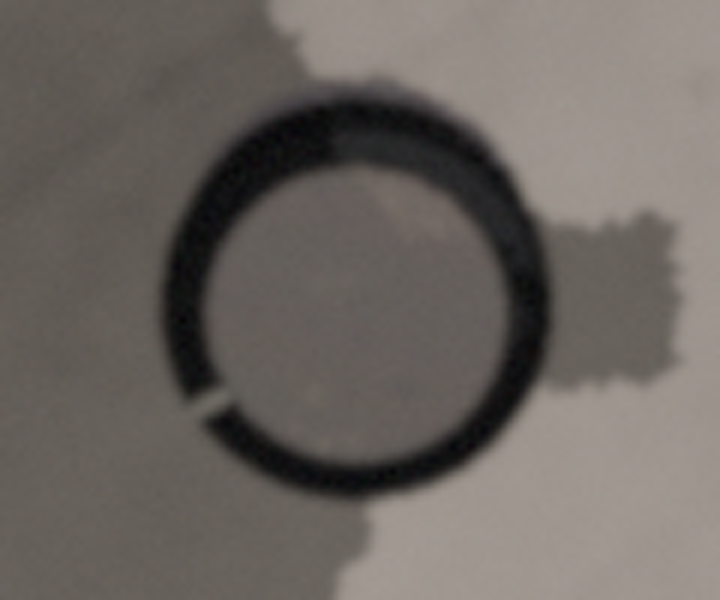

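The crop shows the lid window centred at about (357,314) and the white line at (210,402).

```bash
python3 - <<'E'
from h import *
s=load('w2.png')
c=lambda u,v,z: ray(s,(u+.5)/6-.5+255,(v+.5)/6-.5+161,z)
w=c(357,314,44);l=c(210,402,44);d=l-w
print(w,np.arctan2(d[1],d[0]),np.linalg.norm(d), np.linalg.norm(c(165,314,44)-c(549,314,44)))
E
python3 go.py 470 -167 31 0.93
```

```text
[ 470.36090817 -168.69937454   44.        ] -1.6598982784409306 23.826756166814903 52.5023078380566
xyz [-0.033 -0.067  6.323] rot [0.   0.01 0.04] | now [ 470.3 -164.8  220.7] yaw 0.933 tilt [-0.001  0.    -1.   ] F [ 0.1 -0.1 -0.6] w 85.6 t 2.5333
```

```bash
python3 -m pendant '[[0,-0.06,-0.09,1.3,0,0,0],[0,-0.06,-0.09,2.5,0,0,0],[0,-0.06,-0.09,3.8,0,0,0],[0,-0.06,-0.09,5.0,0,0,0],[0,-0.06,-0.09,5.8,0,0,0],[0.3,-0.06,-0.09,6.3,0,0,0],[0.3,-0.06,-0.09,6.3,0,0,0],[0.3,-0.06,-0.09,6.3,0,0,0]]'; python3 -m pendant '[[0.3,0,0,0.1,0,0,0],[0.3,0,0,0.2,0,0,0],[0.3,0,0,0.3,0,0,0],[0.3,0,0,0.3,0,0,0]]'; python3 go.py 470 -167 31 0.93
```

```text
t: 3.2
eef_pos: [469.9, -168.5, 31.3]
tcp_rot: [-0.001, 0.313, 0.95, 0.0]
force: [-0.3, -0.2, -0.4]
gripper_width: 60.1
finger_force: 0.0
t: 3.53
eef_pos: [469.8, -169.7, 22.4]
tcp_rot: [0.0, 0.314, 0.949, -0.0]
force: [0.1, 1.3, 0.2]
gripper_width: 59.9
finger_force: 0.0
xyz [ 0.048  0.075 -0.285] rot [0.   0.01 0.01] | now [ 469.8 -169.7   22.4] yaw 0.931 tilt [-0.001  0.    -1.   ] F [0.1 1.3 0.2] w 59.9 t 3.5333
```

```bash
for i in 1; do python3 -m pendant '[[0.3,0,0,0.07,0,0,0],[0.3,0,0,0.13,0,0,0],[0.3,0,0,0.13,0,0,0]]' | grep -E 'eef|force'; python3 -m pendant '[[0.3,0,0,0.03,0,0,0],[0.3,0,0,0.07,0,0,0],[0.3,0,0,0.07,0,0,0]]'| grep -E 'eef|force'; done
```

```text
eef_pos: [469.5, -169.7, 18.2]
force: [0.2, 0.8, 0.3]
finger_force: 0.0
eef_pos: [469.6, -169.7, 16.1]
force: [-0.4, -0.7, 0.6]
finger_force: 0.0
```

```bash
python3 -m pendant '[[0.3,0,0,0.03,0,0,0],[0.3,0,0,0.07,0,0,0],[0.3,0,0,0.07,0,0,0]]'| grep -E 'eef|force';python3 -m pendant '[[0.3,0,0,0.03,0,0,0],[0.3,0,0,0.05,0,0,0],[0.3,0,0,0.05,0,0,0]]'| grep -E 'eef|force'
```

```text
eef_pos: [469.5, -169.6, 14.0]
force: [0.3, 0.5, -0.1]
finger_force: 0.0
eef_pos: [469.6, -169.7, 12.5]
force: [0.1, -0.6, -0.8]
finger_force: 0.0
```

```bash
python3 -m pendant '[[0.3,0,0,0.03,0,0,0],[0.3,0,0,0.05,0,0,0],[0.3,0,0,0.05,0,0,0]]'| grep -E 'eef|force';python3 -m pendant '[[0.3,0,0,0.03,0,0,0],[0.3,0,0,0.05,0,0,0],[0.3,0,0,0.05,0,0,0]]'| grep -E 'eef|force';python3 -m pendant '[[0.3,0,0,0.03,0,0,0],[0.3,0,0,0.05,0,0,0],[0.3,0,0,0.05,0,0,0]]'| grep -E 'eef|force'
```

```text
eef_pos: [469.6, -169.7, 11.1]
force: [-0.3, -0.2, 0.6]
finger_force: 0.0
eef_pos: [469.6, -169.6, 9.5]
force: [-0.4, -1.0, 0.3]
finger_force: 0.0
eef_pos: [469.6, -169.7, 8.0]
force: [-0.4, 0.4, 0.5]
finger_force: 0.0
```

```bash
python3 -m pendant '[[0.3,0.02,0.03,-0.73,0,0,0],[0.3,0.02,0.03,-0.73,0,0,0],[0.3,0.02,0.03,-0.73,0,0,0],[1,0.02,0.03,-0.73,0,0,0],[1,0.02,0.03,-0.73,0,0,0],[1,0.02,0.03,-0.73,0,0,0],[1,0.02,0.03,-0.73,0,0,0],[1,0.02,0.03,-0.73,0,0,0]]'; python3 go.py 470 -168 30 0.93
```

```text
t: 5.95
eef_pos: [471.3, -169.6, 31.5]
tcp_rot: [0.002, 0.314, 0.949, -0.001]
force: [0.2, -0.9, 18.2]
gripper_width: 0.3
finger_force: 9.2
xyz [0.066 0.017 0.051] rot [0.   0.05 0.01] | now [ 471.3 -169.6   31.5] yaw 0.931 tilt [-0.004  0.    -1.   ] F [ 0.2 -0.9 18.2] w 0.3 t 5.95
```

```bash
python3 - <<'E'
from h import *
s=snap('scene','s1.png'); u,v=map(int,proj(s,[470,-168,40])); print(u,v)
x0,y0=u-80,v-60
cv2.imwrite('pics/c5.png',cv2.resize(s['pixels'][y0:y0+120,x0:x0+160][:,:,::-1],None,fx=5,fy=5,interpolation=cv2.INTER_CUBIC))
E
```

```text
323 336
```

View pics/c5.png

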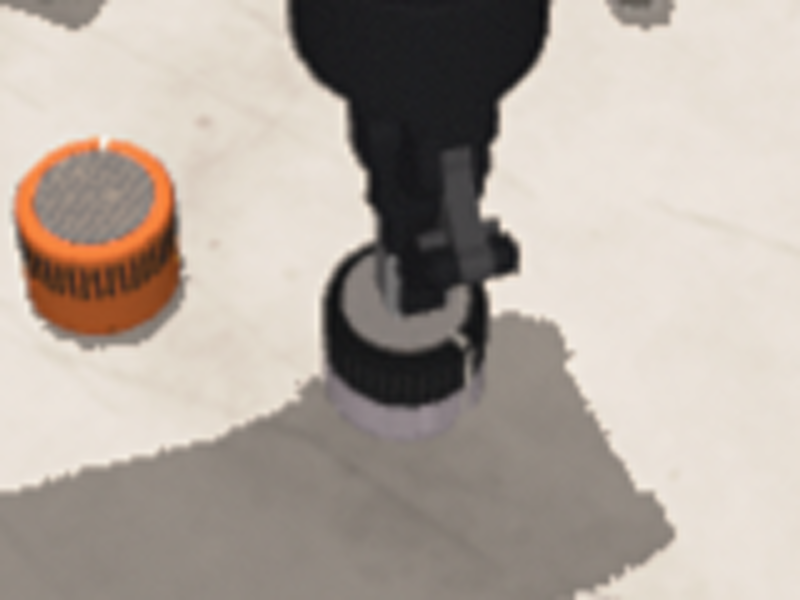

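The crop shows the fingers closed on top of the lid, near crop (425,310), with the cup still upright. The grasp was too high, so I'll lift, open and look at the fingers.

```bash
python3 -m pendant '[[1,0,0,-1,0,0,0],[1,0,0,-2,0,0,0],[0.35,0,0,-2.5,0,0,0],[0.35,0,0,-2.5,0,0,0],[0.35,0,0,-2.5,0,0,0],[0.35,0,0,-2.5,0,0,0]]'; python3 - <<'E'
from h import *
o=robot.observe(); s=snap('scene','s2.png'); e=o['eef_pos']
t=proj(s,e); tip=proj(s,e-[0,0,14]); g=proj(s,e+[0,0,5]); print(t,tip,g)
s3=snap('wrist','w3.png')
x0,y0=260,200
a=cv2.resize(s['pixels'][200:360,240:400][:,:,::-1],(400,400),interpolation=cv2.INTER_CUBIC)
for p,c in ((t,(0,0,255)),(tip,(0,255,0)),(g,(255,0,0))): cv2.circle(a,(int((p[0]-240)*2.5),int((p[1]-200)*2.5)),3,c,-1)
b=cv2.resize(s3['pixels'][140:400,180:440][:,:,::-1],(400,400))
cv2.imwrite('pics/c6.png',np.hstack([a,b]))
E
python3 go.py 470 -168 30 0.93
```

```text
t: 6.5
eef_pos: [469.1, -168.3, 103.9]
tcp_rot: [-0.001, 0.314, 0.949, 0.0]
force: [-0.3, -0.2, 0.3]
gripper_width: 48.4
finger_force: 0.0
(np.float64(324.0053578590147), np.float64(311.3092491490171)) (np.float64(323.8844496318156), np.float64(317.1080510201426)) (np.float64(324.0493176636302), np.float64(309.2009211785917))
xyz [-0.026  0.028  2.458] rot [-0.   -0.03  0.01] | now [ 469.  -168.3  103.7] yaw 0.931 tilt [ 0.002 -0.    -1.   ] F [-0.3  1.2 -0.1] w 55.3 t 6.6
```

View pics/c6.png

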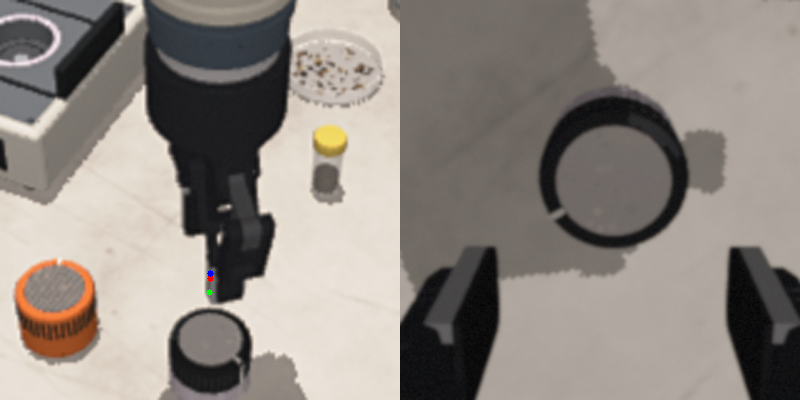

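The left panel shows the gripper at about 55 mm opening, with the fingertips near (228,300) and the projected nominal tip at (210,292). The right panel shows the cup upright, centred at (614,178), with its line at (557,213).

```bash
python3 - <<'E'
from h import *
s=load('s2.png'); e=np.array([469,-168.3])
for sg in (-1,1):
  for z in (80,90,100,104,110):
    p=proj(s,[e[0]+sg*27.5*.597,e[1]+sg*27.5*.802,z]); print(sg,z,[round((p[0]-240)*2.5),round((p[1]-200)*2.5)])
s=load('w3.png')
c=lambda u,v,z: ray(s,(u-400+.5)*.65-.5+180,(v+.5)*.65-.5+140,z)
w=c(614,178,44);l=c(557,213,44);d=l-w;print('cup',w,np.arctan2(d[1],d[0]),np.linalg.norm(d))
w=c(612,290,90); print(w)
s=load('s1.png')
for z in (10,17,30,44): 
  p=proj(s,[471.3,-169.6,z]); print(z,[round((p[0]-243)*5),round((p[1]-276)*5)])
E
```

```text
-1 80 [222, 338]
-1 90 [222, 327]
-1 100 [223, 317]
-1 104 [223, 313]
-1 110 [223, 307]
1 80 [197, 270]
1 90 [198, 260]
1 100 [198, 250]
1 104 [198, 245]
1 110 [198, 239]
cup [ 469.55536842 -168.04589606   44.        ] -1.636288965334123 24.543649716098713
[ 484.92689648 -180.35855579   90.        ]
10 [408, 355]
17 [409, 343]
30 [409, 319]
44 [410, 293]
```

```bash
python3 -m pendant '[[0.28,0,0,0,0,0,0],[0.28,0,0,0,0,0,0],[0.28,0,0,1,0,0,0],[0.28,0,0,2,0,0,0],[0.28,0,0,3,0,0,0],[0.28,0,0,3.2,0,0,0],[0.28,0,0,3.2,0,0,0]]'|grep -E 'eef|force|wid'; python3 -m pendant '[[0.28,0,0,0.1,0,0,0],[0.28,0,0,0.2,0,0,0],[0.28,0,0,0.2,0,0,0]]'|grep -E 'eef|force';python3 -m pendant '[[0.28,0,0,0.05,0,0,0],[0.28,0,0,0.1,0,0,0],[0.28,0,0,0.1,0,0,0]]'|grep -E 'eef|force'
```

```text
eef_pos: [468.4, -167.9, 7.4]
force: [0.6, 0.4, -0.2]
gripper_width: 61.5
finger_force: 0.0
eef_pos: [470.4, -169.0, 4.0]
force: [-0.6, 0.1, 0.1]
finger_force: 0.0
eef_pos: [469.8, -168.7, 0.3]
force: [0.3, 0.4, 0.1]
finger_force: 0.0
```

```bash
for k in 1; do python3 -m pendant '[[0.28,0,0,0.07,0,0,0],[0.28,0,0,0.14,0,0,0],[0.28,0,0,0.14,0,0,0]]'|grep -E 'eef|^force'; python3 -m pendant '[[0.28,0,0,0.05,0,0,0],[0.28,0,0,0.1,0,0,0],[0.28,0,0,0.1,0,0,0]]'|grep -E 'eef|^force'; python3 -m pendant '[[0.28,0,0,0.03,0,0,0],[0.28,0,0,0.06,0,0,0],[0.28,0,0,0.06,0,0,0]]'|grep -E 'eef|^force'; done
```

```text
eef_pos: [469.5, -168.5, -4.5]
force: [0.3, -0.0, 0.5]
eef_pos: [469.6, -168.5, -7.4]
force: [-0.1, 0.4, -0.0]
eef_pos: [469.6, -168.6, -9.1]
force: [-0.4, -0.6, -0.7]
```

```bash
for k in 1; do python3 -m pendant '[[0.28,0,0,0.05,0,0,0],[0.28,0,0,0.1,0,0,0],[0.28,0,0,0.1,0,0,0]]'|grep -E 'eef|^force'; python3 -m pendant '[[0.28,0,0,0.03,0,0,0],[0.28,0,0,0.06,0,0,0],[0.28,0,0,0.06,0,0,0]]'|grep -E 'eef|^force'; python3 -m pendant '[[0.28,0,0,0.03,0,0,0],[0.28,0,0,0.06,0,0,0],[0.28,0,0,0.06,0,0,0]]'|grep -E 'eef|^force'; done
```

```text
eef_pos: [469.6, -168.5, -12.2]
force: [0.8, 0.5, -0.1]
eef_pos: [469.6, -168.6, -13.9]
force: [0.6, 0.4, -0.2]
eef_pos: [469.7, -168.6, -15.7]
force: [0.3, 0.8, -0.1]
```

```bash
for k in 1; do python3 -m pendant '[[0.28,0,0,0.03,0,0,0],[0.28,0,0,0.06,0,0,0],[0.28,0,0,0.06,0,0,0]]'|grep -E 'eef|^force'; python3 -m pendant '[[0.28,0,0,0.03,0,0,0],[0.28,0,0,0.06,0,0,0],[0.28,0,0,0.06,0,0,0]]'|grep -E 'eef|^force'; python3 -m pendant '[[0.28,0,0,0.03,0,0,0],[0.28,0,0,0.06,0,0,0],[0.28,0,0,0.06,0,0,0]]'|grep -E 'eef|^force'; done
```

```text
eef_pos: [469.6, -168.6, -17.5]
force: [0.6, -1.0, -0.4]
eef_pos: [469.8, -168.6, -17.9]
force: [-5.3, 3.0, 17.7]
eef_pos: [469.8, -168.7, -18.1]
force: [-11.3, 5.5, 41.5]
```

```bash
python3 -m pendant '[[0.28,0,0,-0.9,0,0,0],[0.28,0,0,-0.9,0,0,0],[0.28,0,0,-0.9,0,0,0],[0.28,0,0,-0.9,0,0,0]]'|grep -E 'eef|force|wid'; python3 -m pendant '[[1,0,0,0,0,0,0],[1,0,0,0,0,0,0],[1,0,0,0,0,0,0],[1,0,0,0,0,0,0],[1,0,0,0,0,0,0]]'|grep -E 'eef|force|wid'; python3 go.py 470 -168 5 0.93
```

```text
eef_pos: [469.7, -168.6, 6.0]
force: [0.2, 0.7, -0.2]
gripper_width: 61.8
finger_force: 0.0
eef_pos: [469.4, -168.4, 5.8]
force: [-2.2, 1.2, 8.1]
gripper_width: 52.3
finger_force: 61.5
xyz [-0.008  0.021  0.026] rot [ 0.   -0.01  0.01] | now [ 469.4 -168.4    5.8] yaw 0.931 tilt [ 0.001  0.    -1.   ] F [-2.2  1.2  8.1] w 52.3 t 10.6833
```

```bash
python3 -m pendant '[[1,0,0,-1,0,0,0],[1,0,0,-2,0,0,0],[1,0,0,-3,0,0,0],[1,0,0,-4,0,0,0],[1,0,0,-4.8,0,0,0],[1,0,0,-4.8,0,0,0],[1,0,0,-4.8,0,0,0]]'; python3 go.py 599 125 150 0.204
```

```text
t: 11.27
eef_pos: [470.0, -168.8, 150.0]
tcp_rot: [0.0, 0.314, 0.949, -0.0]
force: [-0.2, 0.7, -3.2]
gripper_width: 52.7
finger_force: 64.2
xyz [ 2.395 10.423 -0.   ] rot [0.   0.01 8.33] | now [ 470.  -168.8  150. ] yaw 0.931 tilt [-0.001  0.    -1.   ] F [-0.2  0.7 -3.2] w 52.7 t 11.2667
```

```bash
python3 -m pendant '[[1,0.6,2.6,0,0,0,2],[1,1.2,5.2,0,0,0,4.2],[1,2.4,10.4,0,0,0,8.3],[1,2.4,10.4,0,0,0,8.3],[1,2.4,10.4,0,0,0,8.3],[1,2.4,10.4,0,0,0,8.3],[1,2.4,10.4,0,0,0,8.3],[1,2.4,10.4,0,0,0,8.3],[1,2.4,10.4,0,0,0,8.3],[1,2.4,10.4,0,0,0,8.3],[1,2.4,10.4,0,0,0,8.3],[1,2.4,10.4,0,0,0,8.3]]'; python3 go.py 599 125 80 0.204
```

```text
t: 12.27
eef_pos: [597.3, 124.1, 148.3]
tcp_rot: [-0.001, 0.63, 0.776, -0.001]
force: [0.4, 0.2, -2.1]
gripper_width: 51.9
finger_force: 64.4
xyz [0.017 0.067 2.277] rot [-0.04 -0.    0.03] | now [597.3 124.1 148.3] yaw 0.207 tilt [ 0.    -0.003 -1.   ] F [ 0.4  0.2 -2.1] w 51.9 t 12.2667
```

```bash
python3 - <<'E'
from h import *
s=snap('wrist','w4.png'); o=robot.observe(); e=o['eef_pos']; print(e)
c=e+np.array([0,0,38.5]); u,v=map(int,proj(s,c)); print(u,v)
x0=max(0,min(u-100,440)); y0=max(0,min(v-75,330)); print(x0,y0)
cv2.imwrite('pics/c7.png',cv2.convertScaleAbs(cv2.resize(s['pixels'][y0:y0+150,x0:x0+200][:,:,::-1],None,fx=4,fy=4,interpolation=cv2.INTER_CUBIC),alpha=1.3))
E
```

```text
[597.48922792 123.7159997  148.84408827]
315 353
215 278
```

View pics/c7.png

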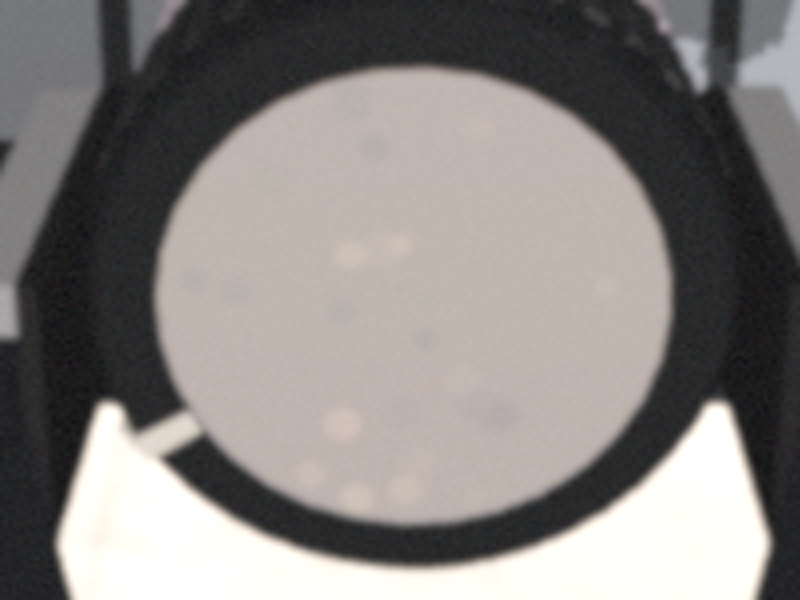

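The held cup's lid window is centred at about (413,296), and its line is at (167,437) in the crop.

```bash
python3 - <<'E'
from h import *
s=load('w4.png'); z=148.8+38.5
c=lambda u,v: ray(s,(u+.5)/4-.5+215,(v+.5)/4-.5+278,z)
w=(c(413,65)+c(413,525))/2; w2=c(413,296); l=c(167,437); d=l-w
for w in (w,w2): d=l-w; print(w,np.arctan2(d[1],d[0]),np.linalg.norm(d))
E
python3 go.py 599 125 70 0.207
```

```text
[598.27443347 123.67151277 187.3       ] -2.3880889799979936 23.548869005004622
[598.10338453 124.48448933 187.3       ] -2.3584928968695253 23.990867120163163
xyz [0.031 0.064 2.628] rot [-0.03 -0.   -0.01] | now [597.5 123.7 148.8] yaw 0.206 tilt [ 0.    -0.002 -1.   ] F [-0.6 -0.5 -2.9] w 52.2 t 12.3167
```

```bash
python3 -m pendant '[[1,0,0,0.7,0,0,0],[1,0,0,1.5,0,0,0],[1,0,0,2.2,0,0,0],[1,0,0,2.3,0,0,0],[1,0,0,2.3,0,0,0],[1,0,0,2.3,0,0,0]]'; python3 go.py 598.4 124.7 70 0.207
```

```text
t: 12.82
eef_pos: [598.6, 123.9, 82.0]
tcp_rot: [0.0, 0.631, 0.776, 0.0]
force: [0.2, 0.2, -1.3]
gripper_width: 52.1
finger_force: 64.4
xyz [ 0.027 -0.001  0.401] rot [ 0.01  0.   -0.02] | now [598.6 123.9  82. ] yaw 0.206 tilt [-0.     0.001 -1.   ] F [ 0.2  0.2 -1.3] w 52.1 t 12.8167
```

```bash
python3 -m pendant '[[1,0.02,0,0.15,0,0,0],[1,0.02,0,0.3,0,0,0],[1,0.02,0,0.4,0,0,0],[1,0.02,0,0.4,0,0,0]]'|grep -E 'eef|^force'; python3 -m pendant '[[1,0,0,0.04,0,0,0],[1,0,0,0.08,0,0,0],[1,0,0,0.13,0,0,0],[1,0,0,0.13,0,0,0]]'|grep -E 'eef|^force'; python3 go.py 598.4 124.7 57 0.207
```

```text
eef_pos: [597.8, 125.3, 68.7]
force: [-0.5, -0.3, -1.6]
eef_pos: [598.0, 125.3, 64.9]
force: [0.6, 0.3, -2.4]
xyz [-0.022  0.009  0.264] rot [-0. -0. -0.] | now [598.  125.3  64.9] yaw 0.207 tilt [ 0. -0. -1.] F [ 0.6  0.3 -2.4] w 52.2 t 13.4833
```

```bash
python3 -m pendant '[[1,0,0.01,0.07,0,0,0],[1,0,0.01,0.14,0,0,0],[1,0,0.01,0.2,0,0,0],[1,0,0.01,0.2,0,0,0]]'|grep -E 'eef|^force'; python3 -m pendant '[[1,0,0,0.03,0,0,0],[1,0,0,0.05,0,0,0],[1,0,0,0.05,0,0,0]]'|grep -E 'eef|^force';  python3 -m pendant '[[1,0,0,0.03,0,0,0],[1,0,0,0.05,0,0,0],[1,0,0,0.05,0,0,0]]'|grep -E 'eef|^force'
```

```text
eef_pos: [598.2, 125.3, 58.7]
force: [0.3, 0.2, -1.4]
eef_pos: [598.4, 125.3, 57.6]
force: [-0.9, 1.3, -2.2]
eef_pos: [598.3, 125.3, 56.1]
force: [-0.3, -0.2, -2.8]
```

```bash
python3 -m pendant '[[1,0,0,0.03,0,0,0],[1,0,0,0.05,0,0,0],[1,0,0,0.05,0,0,0]]'|grep -E 'eef|^force';  python3 -m pendant '[[1,0,0,0.02,0,0,0],[1,0,0,0.04,0,0,0],[1,0,0,0.04,0,0,0]]'|grep -E 'eef|^force'; python3 -m pendant '[[1,0,0,0.02,0,0,0],[1,0,0,0.03,0,0,0],[1,0,0,0.03,0,0,0]]'|grep -E 'eef|^force'
```

```text
eef_pos: [598.3, 125.3, 54.5]
force: [-0.2, -0.4, -3.1]
eef_pos: [598.3, 125.3, 53.3]
force: [0.1, 0.2, -3.0]
eef_pos: [598.3, 125.3, 52.5]
force: [-0.4, 0.6, -1.7]
```

```bash
python3 -m pendant '[[1,0,0,0.01,0,0,0],[1,0,0,0.02,0,0,0],[1,0,0,0.02,0,0,0]]'|grep -E 'eef|^force';  python3 -m pendant '[[1,0,0,0.01,0,0,0],[1,0,0,0.02,0,0,0],[1,0,0,0.02,0,0,0]]'|grep -E 'eef|^force'; python3 go.py 598.4 124.7 57 0.207; python3 -c "
from h import *; print(robot.observe()['torque'])"
```

```text
eef_pos: [598.4, 125.3, 52.0]
force: [-0.1, -0.9, -1.9]
eef_pos: [598.5, 125.3, 51.9]
force: [-2.0, 0.3, 4.8]
xyz [-0.019 -0.006 -0.171] rot [ 0.01  0.   -0.  ] | now [598.5 125.3  51.9] yaw 0.207 tilt [-0.     0.001 -1.   ] F [-2.   0.3  4.8] w 52.2 t 15.5667
[-0.08704341  0.40635566  0.03053332]
```

```bash
python3 -m pendant '[[0.2,0,0,0,0,0,0],[0.2,0,0,0,0,0,0],[0.2,0,0,0,0,0,0],[0.1,0,0,-0.5,0,0,0],[0.1,0,0,-1.5,0,0,0],[0.1,0,0,-2.5,0,0,0],[0.1,0,0,-3.6,0,0,0],[0.1,0,0,-3.6,0,0,0]]'; python3 - <<'E'
from h import *
s=snap('wrist','w5.png'); t=snap('scene','s5.png')
def crop(s,p,k,W):
    u,v=map(int,proj(s,p)); u=max(W//2,min(640-W//2,u)); v=max(W//2,min(480-W//2,v)); print(u-W//2,v-W//2)
    return cv2.convertScaleAbs(cv2.resize(s['pixels'][v-W//2:v+W//2,u-W//2:u+W//2][:,:,::-1],(400,400),interpolation=cv2.INTER_CUBIC),alpha=1.2)
cv2.imwrite('pics/c8.png',np.hstack([crop(s,[599,125,90],2,200),crop(t,[599,125,90],3,100)]))
E
python3 go.py 575 236 115 1.768
```

```text
t: 16.23
eef_pos: [600.9, 125.6, 165.8]
tcp_rot: [0.003, 0.63, 0.776, 0.003]
force: [0.1, 0.2, -0.1]
gripper_width: 76.8
finger_force: 0.0
211 146
196 155
xyz [ 3.774 -0.035  1.518] rot [  0.02   0.03 -17.89] | now [599.1 125.4 160.6] yaw 0.207 tilt [-0.     0.003 -1.   ] F [-0.4 -0.7 -0.6] w 76.9 t 16.3333
```

View pics/c8.png

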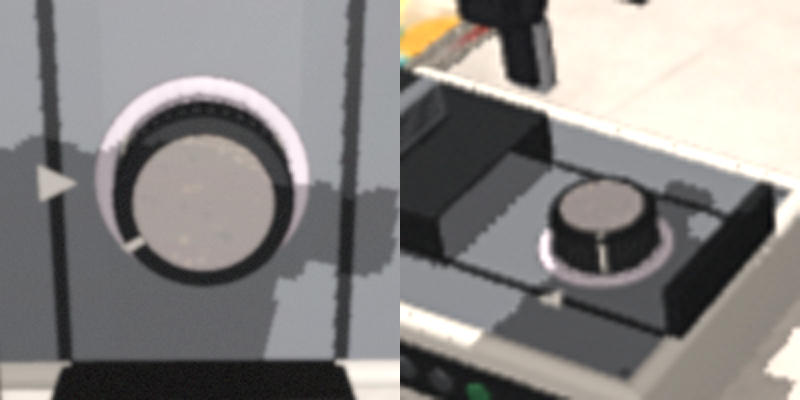

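The left panel shows the cup in the well with its line at (133,244). The right panel shows the lid sitting level, with no metal visible above the deck, so the cup is home. Next I'll push the hood with closed fingers from behind the fin.

```bash
python3 go.py 569 265 130 0.200;  python3 -m pendant '[[1,1.2,0,0,0,0,0],[1,2.4,0,0,0,0,0],[1,3.6,0,0,0,0,0],[1,4.77,-0.06,0.8,0,0,0],[1,4.77,-0.06,1.0,0,0,0],[1,4.77,-0.06,1.0,0,0,0],[1,4.77,-0.06,1.0,0,0,0]]'; python3 go.py 569 265 89 0.200
```

```text
xyz [ 4.761 -0.031  1.018] rot [0.03 0.   0.08] | now [599.1 125.4 160.6] yaw 0.207 tilt [-0.     0.003 -1.   ] F [-0.4 -0.7 -0.6] w 76.9 t 16.3333
t: 16.92
eef_pos: [566.6, 264.8, 128.0]
tcp_rot: [-0.001, 0.63, 0.777, -0.001]
force: [0.2, -0.5, -0.2]
gripper_width: 0.2
finger_force: 0.0
xyz [-0.009  0.085  1.299] rot [-0.03  0.01  0.09] | now [566.6 264.8 128. ] yaw 0.207 tilt [-0.001 -0.003 -1.   ] F [ 0.2 -0.5 -0.2] w 0.2 t 16.9167
```

```bash
python3 -m pendant '[[1,0,0.06,0.4,0,0,0],[1,0,0.06,0.8,0,0,0],[1,0,0.06,1.1,0,0,0],[1,0,0.06,1.25,0,0,0],[1,0,0.06,1.25,0,0,0],[1,0,0.06,1.25,0,0,0]]'; python3 -m pendant '[[1,-0.15,0,0,0,0,0],[1,-0.3,0,0,0,0,0],[1,-0.5,0,0,0,0,0],[1,-0.7,0,0,0,0,0],[1,-0.9,0,0,0,0,0],[1,-1.1,0,0,0,0,0],[1,-1.3,0,0,0,0,0],[1,-1.3,0,0,0,0,0]]'; python3 go.py 590 140 90 .2
```

```text
t: 17.42
eef_pos: [569.3, 264.8, 92.1]
tcp_rot: [0.0, 0.631, 0.776, -0.0]
force: [-0.5, -0.3, 0.1]
gripper_width: -0.1
finger_force: 0.0
t: 18.08
eef_pos: [577.3, 225.8, 91.9]
tcp_rot: [0.0, 0.631, 0.776, -0.0]
force: [-0.2, 0.2, 0.2]
gripper_width: -0.1
finger_force: 0.0
xyz [-2.885 -0.17   0.064] rot [-0.    0.01  0.06] | now [577.3 225.8  91.9] yaw 0.206 tilt [-0.001 -0.    -1.   ] F [-0.2  0.2  0.2] w -0.1 t 18.0833
```

```bash
cat > prof.py <<'E'
from h import *
import sys
ux=np.array([.981,.196,0]); uy=np.array([-.196,.981,0]); W=np.array([599,125,0])
for n in ('top','scene'):
    new=robot.snapshot(n); old=load('top0.png' if n=='top' else 's5.png')
    for x in (-42,-33,33,42):
        for s,k in ((old,'old'),(new,'new')):
            r=[]
            for y in range(150,-71,-10):
                u,v=proj(s,W+ux*x+uy*y+[0,0,97]); r.append(int(s['pixels'][int(round(v)),int(round(u))].mean()))
            print(n,x,k,*r)
print(robot.observe()['t'])
E
python3 prof.py
```

```text
top -42 old 30 29 31 32 32 32 34 33 35 44 83 84 85 84 85 84 85 86 85 86 86 87 25
top -42 new 85 57 38 19 12 14 12 14 15 10 14 15 46 45 64 87 87 89 90 88 89 90 26
top -33 old 29 30 32 31 30 31 32 34 34 45 85 84 85 85 145 125 142 131 86 86 87 89 30
top -33 new 84 88 31 15 7 12 12 14 12 13 12 13 47 45 114 128 147 136 89 89 89 92 32
top 33 old 26 29 29 29 28 30 29 31 30 45 83 83 83 84 82 83 84 84 83 84 84 85 26
top 33 new 48 8 47 41 15 5 11 32 31 31 31 33 64 86 86 86 86 86 88 87 87 89 29
top 42 old 26 28 26 28 30 30 29 30 29 23 27 28 28 33 33 54 38 50 49 27 27 29 25
top 42 new 50 49 47 65 13 7 8 29 29 31 31 32 20 32 36 55 40 51 51 29 29 29 28
scene -42 old 38 38 39 38 38 40 39 38 40 42 70 70 122 121 121 55 28 27 85 28 123 71 21
scene -42 new 174 179 38 31 23 22 24 23 22 22 23 23 57 69 70 40 27 27 85 27 185 121 37
scene -33 old 37 40 39 38 39 38 40 39 39 57 71 70 122 121 112 21 23 50 30 27 111 70 22
scene -33 new 194 150 39 27 23 22 23 22 23 21 24 21 63 70 64 36 30 67 29 25 126 119 37
scene 33 old 37 119 49 42 38 39 37 39 39 21 113 122 121 121 121 120 120 121 122 122 122 122 33
scene 33 new 21 23 94 83 61 47 41 39 39 39 38 38 23 114 119 120 120 120 121 120 120 121 32
scene 42 old 48 116 71 42 48 59 36 41 42 135 128 128 142 148 121 128 128 121 122 127 141 123 47
scene 42 new 26 70 56 40 71 67 20 40 43 48 37 36 133 146 120 127 127 119 122 126 141 123 47
18.1833
```

```bash
python3 -m pendant '[[1,-0.3,0,0,0,0,0],[1,-0.6,0,0,0,0,0],[1,-0.9,0,0,0,0,0],[1,-1.2,0,0,0,0,0],[1,-1.5,0,0,0,0,0],[1,-1.8,0,0,0,0,0],[1,-2.1,0,0,0,0,0],[1,-2.4,0,0,0,0,0],[1,-2.6,0,0,0,0,0],[1,-2.8,0,0,0,0,0],[1,-2.8,0,0,0,0,0],[1,-2.8,0,0,0,0,0]]'|grep -E 'eef|^force'; python3 -m pendant '[[1,-0.05,0,0,0,0,0],[1,-0.1,0,0,0,0,0],[1,-0.15,0,0,0,0,0],[1,-0.15,0,0,0,0,0]]'|grep -E 'eef|^force';  python3 -m pendant '[[1,-0.05,0,0,0,0,0],[1,-0.1,0,0,0,0,0],[1,-0.1,0,0,0,0,0]]'|grep -E 'eef|^force'
```

```text
eef_pos: [594.6, 144.4, 92.1]
force: [-0.2, 0.4, -0.1]
eef_pos: [595.3, 140.7, 92.0]
force: [-0.0, 1.0, 1.2]
eef_pos: [595.9, 137.5, 91.9]
force: [0.4, 1.8, 0.3]
```

```bash
python3 -m pendant '[[1,-0.05,0,0,0,0,0],[1,-0.1,0,0,0,0,0],[1,-0.1,0,0,0,0,0]]'|grep -E 'eef|^force'; python3 -m pendant '[[1,-0.04,0,0,0,0,0],[1,-0.07,0,0,0,0,0],[1,-0.07,0,0,0,0,0]]'|grep -E 'eef|^force';  python3 -m pendant '[[1,-0.03,0,0,0,0,0],[1,-0.05,0,0,0,0,0],[1,-0.05,0,0,0,0,0]]'|grep -E 'eef|^force'; python3 prof.py | grep top
```

```text
eef_pos: [596.5, 134.4, 91.9]
force: [0.0, 0.8, -0.3]
eef_pos: [596.9, 132.4, 91.8]
force: [0.3, 0.5, -0.3]
eef_pos: [597.2, 131.1, 91.8]
force: [0.4, 1.5, 0.8]
top -42 old 30 29 31 32 32 32 34 33 35 44 83 84 85 84 85 84 85 86 85 86 86 87 25
top -42 new 125 123 124 124 123 122 120 118 111 99 78 47 14 37 16 12 10 13 15 17 14 14 7
top -33 old 29 30 32 31 30 31 32 34 34 45 85 84 85 85 145 125 142 131 86 86 87 89 30
top -33 new 123 122 123 122 122 122 121 117 111 100 78 47 6 29 8 12 14 12 15 11 13 19 9
top 33 old 26 29 29 29 28 30 29 31 30 45 83 83 83 84 82 83 84 84 83 84 84 85 26
top 33 new 121 122 121 121 121 119 116 109 99 81 128 44 48 47 50 66 14 34 31 33 32 29 25
top 42 old 26 28 26 28 30 30 29 30 29 23 27 28 28 33 33 54 38 50 49 27 27 29 25
top 42 new 122 123 121 121 120 117 114 106 93 61 133 45 47 47 51 49 5 31 31 32 32 29 29
```

Nearly shut. I'll keep going in small steps until the wall resists.

```bash
python3 -m pendant '[[1,-0.03,0,0,0,0,0],[1,-0.05,0,0,0,0,0],[1,-0.05,0,0,0,0,0]]'|grep -E 'eef|^force'; python3 -m pendant '[[1,-0.03,0,0,0,0,0],[1,-0.04,0,0,0,0,0],[1,-0.04,0,0,0,0,0]]'|grep -E 'eef|^force';  python3 -m pendant '[[1,-0.02,0,0,0,0,0],[1,-0.03,0,0,0,0,0],[1,-0.03,0,0,0,0,0]]'|grep -E 'eef|^force'
```

```text
eef_pos: [597.5, 129.6, 91.8]
force: [0.3, 1.8, -0.1]
eef_pos: [597.5, 129.3, 91.9]
force: [-0.3, 6.3, 1.1]
eef_pos: [597.5, 129.3, 91.9]
force: [-0.6, 10.5, 0.1]
```

```bash
python3 -m pendant '[[1,0.3,0,0,0,0,0],[1,0.6,0,0,0,0,0],[1,0.6,0,-1,0,0,0],[1,0.6,0,-2,0,0,0],[1,0.6,0,-3,0,0,0],[1,0.6,0,-3,0,0,0],[1,0.6,0,-3,0,0,0]]'|grep -E 'eef|^force'; python3 prof.py | grep -E "top (-42|33) new|scene 33 new"; python3 -c "
from h import *
print(robot.sign_off())"
```

```text
eef_pos: [594.9, 145.7, 183.6]
force: [-0.1, -0.1, -0.5]
top -42 new 128 124 121 110 93 69 47 74 84 86 85 87 12 13 12 13 15 16 13 14 15 14 13
top 33 new 122 116 107 92 76 82 47 46 48 52 38 15 4 13 11 11 33 31 32 31 31 33 29
scene 33 new 200 133 121 119 120 120 121 120 121 121 120 120 38 37 60 67 46 39 38 38 38 39 33
the job is handed in; nothing more can be done
None
```

The cup is fully home on the drive and released, the hood is shut against the end wall, and the job was handed in at about 21 s; one early grasp missed and closed on the lid at about 18 N, and a depth test pressed the fingertips on the bench at about 42 N.

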